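# Hold the hidden bolt head while the nut runs tight

## Robot

A 6-joint arm with a two-finger parallel gripper is mounted at the origin on a cart in front of the work surface, level with it; the furniture and walls round the work are solid. World frame = base frame: x ahead of the robot, y to its left, z up, the work surface at z = 0. Lengths are in m, angles in rad, forces in N, time in s.
With the tool pointing down it reaches from about 0.375 to 0.925 m from the base axis. Payload 5.7 kg.
Tool frame: the origin (TCP) lies midway between the tips of the shut fingers; the grasp point (between the pads) lies 19 mm behind it; z points along the fingers, x is the direction in which the jaws open and shut, and the axes are right-handed (so a half turn about z gives the same grasp; the last joint's range is limited). The gripper opens to 88 mm and grips with 3 to 60 N. Pads are 20 mm wide; open, the fingers measure 115 mm over their backs; the gripper's body (75 mm by 178 mm) begins 61 mm behind the grasp point.
Start: joints at [1.075, 0.359, 1.51, -0, 1.272, -0.115], TCP at [0.223, 0.557, 0.223] pointing down, gripper open.
Joint ranges: [-2.97, 2.97], [-1.01, 2.36], [0.21, 2.38], [-0.96, 4.11], [0.2, 2.71], [-2.98, 2.98]. Speed limits (rad/s): [2.39, 2.39, 3.14, 3.14, 3.14, 3.14].

## Interface

Orientations are given as a unit quaternion [x, y, z, w].
In Python, from bench import move_ptp, servo_line, goto_joints, move_gripper, sleep, inverse_kinematics, capture, PlanningError, close_job, spot_in, silhouettes, current_clock, current_joint_pos, current_qvel, current_joint_torque, current_position, current_orientation, current_force, current_torque, current_finger_gap gives the robot as it stands. Calls block until the motion is done:
- move_ptp(position, orientation): joint-space move of the TCP to a pose.
- servo_line(position, orientation=None, rate=0.15, contact_N=None): straight line of the TCP; orientation=None keeps the orientation; rate is the mean speed in m/s. With contact_N (N) it stops when the force on the tool has changed by that much, and returns True; else False.
- goto_joints(angles): joint-space move.
- move_gripper(opening): finger opening in m; the grip force is fixed at half the most; returns when the fingers have stopped.
- sleep(seconds).
- inverse_kinematics(position, orientation): joint angles nearest the present ones, or None.
- capture(name): name is "scene" or "top" or "wrist"; returns a dict with "image" (400x640x3 uint8, blue, green, red), "range_z" (400x640 float32, m along the optical axis (not along the pixel's ray), 0 where there is no reading), "intrinsics" (3x3 intrinsics, pixels), "R" (3x3) and "t" (3): a world point X has camera coordinates R X + t. Camera axes: x right, y down, z forward; pixel columns grow to the right and rows downward; lengths in m; the calibration is good to about 2 mm. A picture is of the moment at which its call begins.
A pose or a line that the arm cannot do raises PlanningError and nothing moves.
- close_job(): hands the job in, once; it reports no verdict.
Trained networks look in the newest picture that a camera, given by its name, has taken for a name from the list of things; names that differ only in an ending like _2 or _b are one class to them, and where a whole thing is asked for, a point or a joint stands for the part that bears it (a point fixed in the world has none). Each returns a list of dicts, best first, with "conf" (0 to 1); they miss things now and then, are a little off and sometimes report something else, mostly with a low value. They report only what shows in the picture. A call takes as long as a camera call.
- spot_in(camera, query): "xy" ([column, row] in pixels, amid what is visible of it).
- silhouettes(camera, query): "region" (400x640 bool, what is visible of it) and "xy" ([column, row] in pixels, amid what is visible of it).
Readings, each from a call of its own:
- current_clock(): time.
- current_joint_pos(): joint angles.
- current_qvel(): joint speeds.
- current_joint_torque(): joint torques, N m.
- current_position(): TCP position.
- current_orientation(): TCP orientation.
- current_force(): force on the tool from outside, world axes, zero at the start.
- current_torque(): the same for the moment, N m.
- current_finger_gap(): finger opening in m.
Only numpy, scipy, OpenCV 4.12 (cv2) and the standard library are available. Lean on these libraries where they do the work, as an engineer would, in place of code of your own. Each camera call takes 0.05 s, during which the arm holds its last target.

## Task

Start the spring-driven nut runner: pull its slide knob fully out past the click, then push it fully home again. Then reach down into the narrow gap behind the bracket's front plate, grip the hidden hexagonal bolt head firmly between the fingers and keep it from turning until the nut has run tight (give it a good ten seconds), and finish while still holding the head: do not let go at the end. Leave the tape roll, the timer and the dish where they are.

Things in the scene. Friction and masses are not known exactly. Their poses are not given: they have to be found in the camera images.
- station: Fixed nut-runner station: dark steel base 180 x 190 x 8 mm carrying a grey housing (x -85 to -28 mm, y -45 to 45, top z 110) and behind it a bracket of two upright plates (see gap). Origin on the work surface under the middle of the bracket's front plate; x points away from the robot through the plates, y left, z up. It is turned up to 0.25 rad either way.
- gap (a point): Middle of the mouth of the gap between the bracket's plates, at (36, 0, 115) mm in the station's frame. Front plate: x -4 to 4 mm, top z 115; rear plate: x 68 to 74, top z 105; both y -90 to 90. The gap is 64 mm wide in x, open above and at both ends; its floor is at z 8.
- knob_grip (a point): Centre of the black round slide knob in front of the housing, 24 to 27 mm in diameter, 24 mm long, its axis along the station's x; at home at (-125, 0, 85) mm in the station's frame, 40 mm in front of the housing on a 10 mm rod. It pulls straight out along the station's -x; grip it from above across the station's y.
- knob (a joint): How far the knob is out (m): 0 home (start), 0.025 fully out at its stop. A detent click half way; about 10 N moves it past, either way. It stays where it is left.
- nut (a joint): Turn (rad) of the nut in front of the bracket: locked near 0 until the knob has been fully out and home again (it shifts by up to 0.7 when the knob comes out); then a spring turns it clockwise seen from the front, about 0.35 rad/s, 0.15 N m, for many turns. It stops when the nut is tight on a held bolt.
- bolt_head: Centre of the hidden bolt head, at (35, 0, 85) mm in the station's frame; x along the axis; it only turns. Steel hexagon 24 mm across flats, 27.7 across corners, 16 mm thick (x 27 to 43), axis along the station's x; free space 80 mm to each side in y. Grip it from above, fingers on its two sides along y; a firm grip at any angle of the hexagon holds. Until held it turns with the nut.
- bolt (a joint): How far the nut has run on to the bolt (rad): starts at -0.5 to 0.5, does not change while the bolt turns along with the nut, grows about 0.27 rad/s while the head is held and the nut runs; 1.7 is tight (stop). So 4 to 9 s of holding are needed; once tight, 0.15 N m tries to turn the head, which stays still only while held.
- release_pin (a joint): Steel pin, 8 mm thick, that springs out of the right (-y) side of the housing (m): 0 locked, 0.022 fully out, which shows that the runner has been released (knob out and home again).
- tape: Roll of white tape lying flat, 53 mm across, 19 mm high, loose; origin under its centre. Leave alone.
- timer: Small white timer lying flat, 64 x 66 x 19 mm, loose; origin under its centre. Leave alone.
- dish: Round dish, 92 mm across, 15 mm high, loose; origin under its centre. Leave alone.

How it is judged:
On the way, in this order (a step that is already met when the one before it is completed fails the run):
1. the knob is pulled fully out (value of joint knob above 0.021 m), for 0.1 s.
2. the knob is pushed fully home and the runner is released (value of joint knob below 0.004 m and value of joint release_pin above 0.018 m), for 0.2 s.
3. the bolt head is gripped between the fingers (contact force between the fingers and bolt_head above 6 N and distance between the grasp point and bolt_head below 0.02 m), for 0.2 s.
At the end, for the whole second after the job is handed in: Knob home (within 4 mm), nut tight (bolt joint above 1.6 rad), head still held between the fingers (grasp point within 20 mm of its centre, over 6 N) so that the nut no longer turns (under 0.05 rad/s); tape, timer and dish within 20 mm of their starts (all of step 3 and value of joint bolt above 1.6 rad and velocity of joint nut between -0.05 and 0.05 rad/s and value of joint knob below 0.004 m and distance of each of tape, timer, dish from where it was at the start of the episode below 0.02 m); the arm keeps its last pose, push and grip.
It fails at once if the tape is pushed away (distance of tape from where it was at the start of the episode above 0.02 m).
It fails at once if the timer is pushed away (distance of timer from where it was at the start of the episode above 0.02 m).
It fails at once if the dish is pushed away (distance of dish from where it was at the start of the episode above 0.02 m).
It also fails if it takes over 64 s, if anything falls off the work surface, if the arm or the gripper's body presses on something with over 40 N, if the wrist force passes 120 N, or if a joint passes its speed limit or range.

## Working session

There is one attempt and no reset: what is moved stays moved. The work goes in short steps, each a Python script; the robot and the scene stay as the last script left them, time stands still between calls to the robot, and variables do not carry over. Pictures are saved under pics/ and viewed, and the job is handed in when it is done.

```bash
mkdir -p pics; ls
python3 - <<'E'
from bench import *
import cv2,numpy as np
print(current_clock(),current_position(),current_orientation(),current_finger_gap())
for n in("scene","top"):
    c=capture(n); cv2.imwrite(f"pics/{n}0.png",c["image"]); np.savez(f"{n}0.npz",**c)
    print(n,-c["R"].T@c["t"])
    for q in("station","gap","knob_grip","bolt_head","release_pin","nut","tape","timer","dish"):
        try: r=spot_in(n,q)
        except Exception as e: print(q,e); continue
        print(q,[(np.round(x["xy"]),round(x["conf"],2)) for x in r[:2]])
print(current_clock())
E
```

```text
pics
0.0 [0.22269932 0.5563872  0.22181278] [ 8.28157670e-01  5.60494445e-01 -8.06325319e-04  4.46949914e-04] 0.08775035709777904
scene [-0.13736252 -0.40218226  0.87172203]
station [(array([364., 202.]), 0.63)]
gap [(array([365., 202.]), 0.86), (array([370., 182.]), 0.75)]
knob_grip [(array([362., 200.]), 0.51)]
bolt_head [(array([372., 181.]), 0.48)]
release_pin []
nut [(array([370., 180.]), 0.65)]
tape [(array([230., 230.]), 0.51)]
timer [(array([417., 281.]), 0.64)]
dish [(array([276., 237.]), 0.77)]
top [ 0.4387663  -0.10605835  1.42958566]
station [(array([353., 161.]), 0.85)]
gap [(array([348., 158.]), 0.9)]
knob_grip [(array([342., 201.]), 0.52)]
bolt_head []
release_pin []
nut [(array([357., 150.]), 0.61), (array([355., 147.]), 0.28)]
tape [(array([242., 237.]), 0.76), (array([291., 232.]), 0.35)]
timer [(array([426., 219.]), 0.58)]
dish [(array([292., 231.]), 0.97), (array([343., 201.]), 0.59)]
1.0
```

View pics/scene0.png

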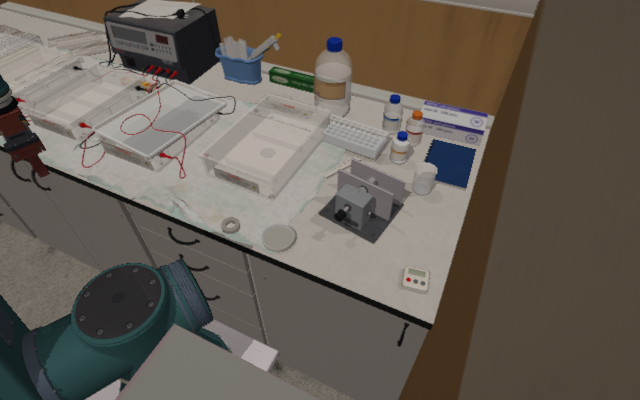

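View pics/top0.png

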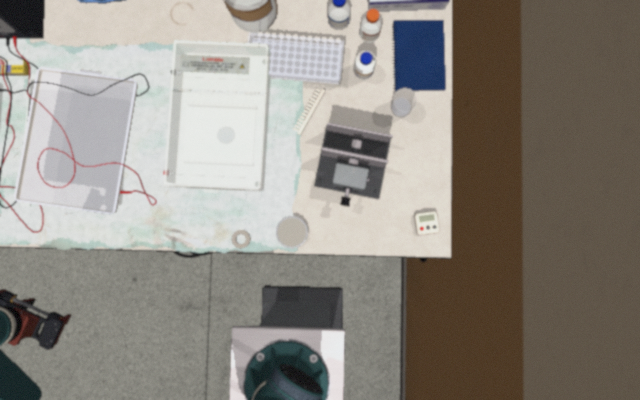

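The top view shows the station at about (353,160), with the knob at (345,200) and the bolt head in the gap at (356,144). The tape is at (241,238), the dish at (292,230) and the timer at (426,221). Next I'll fit the station pose from depth.

```bash
cat > h.py <<'E'
import numpy as np,cv2
def cloud(c):
    Z=c["range_z"].astype(float);K=c["intrinsics"];v,u=np.indices(Z.shape)
    P=np.stack([(u-K[0,2])/K[0,0]*Z,(v-K[1,2])/K[1,1]*Z,Z],-1)
    W=(P-c["t"])@c["R"]; W[Z<=0]=np.nan; return W
def proj(c,X):
    p=(np.asarray(X)@c["R"].T+c["t"])@c["intrinsics"].T; return p[...,:2]/p[...,2:]
E
python3 - <<'E'
from h import *
c=dict(np.load("top0.npz"));W=cloud(c)
for n,(u,v) in dict(knob=(345,200),head=(356,144),hous=(351,176),frontplate=(358,155),tape=(241,238),dish=(292,230),timer=(426,221),table=(300,200),rear=(360,128)).items(): print(n,W[v,u].round(3))
sub=W[100:215,305:405]
# housing top
m=(abs(sub[...,2]-.110)<.006); 
mm=m.astype(np.uint8); n,l,s,ce=cv2.connectedComponentsWithStats(mm)
for i in range(1,n):
    if s[i,4]>20:
        P=sub[l==i]; print(s[i],P.mean(0).round(4),cv2.minAreaRect((P[:,:2]*1000).astype(np.float32)))
im=cv2.resize(c["image"][100:215,300:410],None,fx=6,fy=5,interpolation=cv2.INTER_CUBIC);cv2.imwrite("pics/topz.png",im)
z=np.nan_to_num(sub[...,2]);cv2.imwrite("pics/topzz.png",cv2.resize(np.clip(z*2000,0,255).astype(np.uint8),None,fx=6,fy=5,interpolation=0))
E
```

```text
knob [ 0.511 -0.15   0.096]
head [ 0.662 -0.177  0.1  ]
hous [ 0.575 -0.165  0.11 ]
frontplate [ 0.63  -0.182  0.12 ]
tape [0.401 0.14  0.01 ]
dish [ 0.427 -0.005  0.019]
timer [ 0.461 -0.382  0.02 ]
table [ 0.513 -0.025  0.004]
rear [ 0.727 -0.193 -0.002]
[22 23 24  6 44] [ 0.7105 -0.1292  0.1069] ((710.6091918945312, -128.3887939453125), (62.54049301147461, 6.3808722496032715), 80.9681625366211)
[47 27 41 10 74] [ 0.6951 -0.2169  0.1071] ((694.937255859375, -218.36776733398438), (109.54013061523438, 6.521407127380371), 80.2140121459961)
[21 48 15  7 33] [ 0.6407 -0.1152  0.1125] ((641.3761596679688, -116.23370361328125), (38.3847541809082, 8.14692497253418), 78.86994171142578)
[47 54 15  5 33] [ 0.6281 -0.1839  0.1132] ((628.7303466796875, -184.7421112060547), (37.57928466796875, 8.27553653717041), 81.02070617675781)
[ 27  63  37  27 689] [ 0.575  -0.1622  0.1108] ((575.3189697265625, -162.54266357421875), (89.69270324707031, 56.783939361572266), 79.73747253417969)
```

View pics/topz.png

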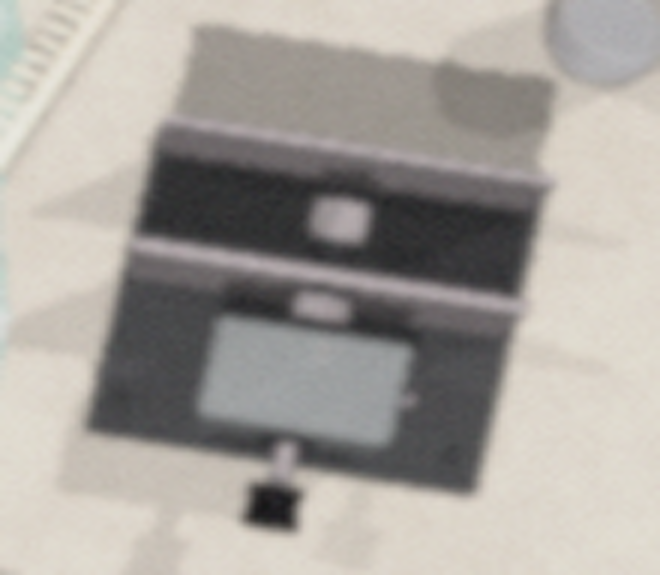

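View pics/topzz.png

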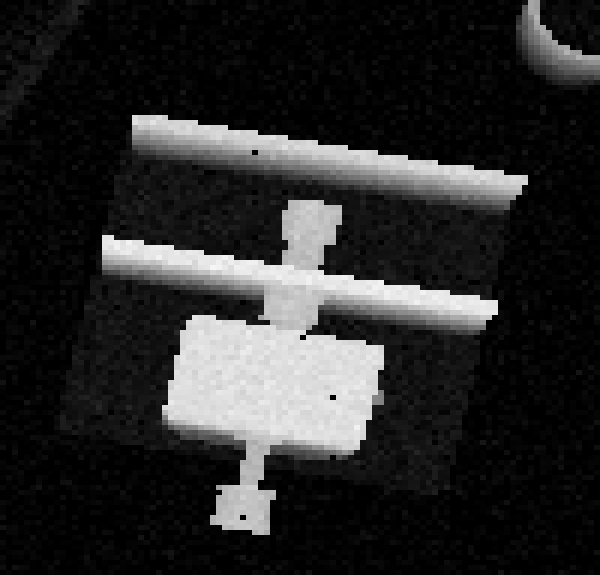

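Run:
```python
from h import *
from scipy.optimize import least_squares
for f in("top0","scene0"):
    c=dict(np.load(f+".npz"));W=cloud(c);P=W.reshape(-1,3);P=P[np.isfinite(P).all(1)]
    o=np.array([.6309,-.1726]);th=-.179
    def tos(P,p):
        d=P[:,:2]-p[:2];cc,s=np.cos(p[2]),np.sin(p[2]);return np.stack([d[:,0]*cc+d[:,1]*s,-d[:,0]*s+d[:,1]*cc,P[:,2]],1)
    P=P[(abs(P[:,:2]-o)<.2).all(1)&(P[:,2]>.03)]
    B=np.array([[-85,-28,-45,45,0,110],[-4,4,-90,90,0,115],[68,74,-90,90,0,105],[-137,-113,-12.5,12.5,72,98],[27,43,-13,13,72,98]])/1000
    def dist(p):
        S=tos(P+[0,0,p[3]],p);d=[]
        for b in B:
            lo,hi=b[::2],b[1::2]; q=np.maximum(lo-S,S-hi); out=np.linalg.norm(np.maximum(q,0),axis=1); d.append(np.where(out>0,out,np.abs(q.max(1))))
        return np.min(d,0)
    r=least_squares(dist,[*o,th,0],loss="soft_l1",f_scale=.002,diff_step=1e-4)
    p=r.x; print(f,len(P),p.round(4),np.median(dist(p)))
    np.save("st_"+f,p)
    S=tos(P+[0,0,p[3]],p); k=S[(S[:,0]<-.105)&(abs(S[:,1])<.03)&(S[:,2]>.06)]; print("knob",k.min(0).round(4),k.max(0).round(4),np.median(k,0).round(4))
```

```text
top0 2381 [ 0.6321 -0.1768 -0.1398 -0.0017] 0.002279549016500501
knob [-0.138  -0.0042  0.0787] [-0.1058  0.0211  0.1022] [-0.1247  0.0083  0.0931]
scene0 3580 [ 0.63   -0.1742 -0.1595 -0.0008] 0.0014499799076864955
knob [-0.1393 -0.0107  0.0747] [-0.1058  0.0135  0.0997] [-0.1316  0.      0.0929]
```

The two fits disagree on the angle, probably because the cup and mixed pixels contaminate them. I'll restrict the points and use only the robust faces.

Run:
```python
from h import *
from scipy.optimize import minimize
for f in("top0","scene0"):
    c=dict(np.load(f+".npz"));W=cloud(c);P0=W.reshape(-1,3);P0=P0[np.isfinite(P0).all(1)]
    def tos(P,p):
        d=P[:,:2]-p[:2];cc,s=np.cos(p[2]),np.sin(p[2]);return np.stack([d[:,0]*cc+d[:,1]*s,-d[:,0]*s+d[:,1]*cc,P[:,2]],1)
    p=np.array([.6309,-.1726,-.179])
    S=tos(P0,p);P=P0[(S[:,0]>-.145)&(S[:,0]<.085)&(abs(S[:,1])<.1)&(S[:,2]>.03)]
    B=np.array([[-85,-28,-45,45,0,110],[-4,4,-90,90,0,115],[68,74,-90,90,0,105],[-137,-113,-12.5,12.5,72.5,97.5],[27,43,-13,13,72,98]])/1000
    def cost(p):
        S=tos(P+[0,0,p[3]],p);d=[]
        for b in B:
            lo,hi=b[::2],b[1::2]; q=np.maximum(lo-S,S-hi); out=np.linalg.norm(np.maximum(q,0),axis=1); d.append(np.where(out>0,out,np.abs(q.max(1))))
        d=np.min(d,0)/.002; return np.mean(d**2/(1+d**2))
    for dth in(-.04,0,.04):
        r=minimize(cost,[*p[:2],p[2]+dth,0],method="Nelder-Mead",options=dict(initial_simplex=np.array([*p[:2],p[2]+dth,0])+np.vstack([np.zeros(4),np.diag([.004,.004,.03,.003])]),xatol=1e-5,fatol=1e-6,maxiter=800))
        print(f,r.x.round(4),r.fun)
    q=r.x
    S=tos(P+[0,0,q[3]],q); k=S[(S[:,0]<-.11)&(abs(S[:,1])<.03)]; print("knob",*[np.percentile(k,t,axis=0).round(4) for t in(3,50,97)])
```

```text
top0 [ 0.6313 -0.1728 -0.1757 -0.0015] 0.3173035415280012
top0 [ 0.6313 -0.1728 -0.1757 -0.0015] 0.31730354041242276
top0 [ 0.6313 -0.1728 -0.1757 -0.0015] 0.31730354101903796
knob [-0.1362 -0.0118  0.0854] [-0.125   0.0002  0.0939] [-0.1127  0.0119  0.1009]
scene0 [ 0.6298 -0.1729 -0.1765 -0.0008] 0.2484354128525256
scene0 [ 0.6298 -0.1729 -0.1765 -0.0008] 0.248435407663745
scene0 [ 0.6298 -0.1729 -0.1765 -0.0008] 0.24843540536683764
knob [-0.138  -0.0126  0.0768] [-0.1323 -0.0035  0.0931] [-0.1156  0.0088  0.0989]
```

The two fits now agree to 1.5 mm and 1 mrad, and the knob centre lands at (-125, 0). Moving to the knob.

```bash
cat >> h.py <<'E'
from scipy.spatial.transform import Rotation as Ro
O=np.array([.6305,-.1728,0]);TH=-.176
xs=np.array([np.cos(TH),np.sin(TH),0]);ys=np.array([-np.sin(TH),np.cos(TH),0])
def S(x,y,z): return O+xs*x/1000+ys*y/1000+[0,0,z/1000]
Q=Ro.from_matrix(np.stack([ys,np.cross([0,0,-1],ys),[0,0,-1]],1)).as_quat()
E
python3 - <<'E'
from bench import *
from h import *
print(inverse_kinematics(S(-125,0,200),Q))
move_ptp(S(-125,0,150),Q)
c=capture("wrist");cv2.imwrite("pics/w1.png",c["image"])
print(current_clock(),current_position()-S(-125,0,150),current_joint_pos(),current_force())
print(proj(c,S(-125,0,85)),proj(c,S(35,0,85)))
E
```

```text
[-4.19594310e-01  2.80745920e-01  1.69043285e+00 -4.44089210e-16
  1.17041389e+00 -1.81439064e+00]
3.7583 [2.59472035e-04 6.27049644e-04 8.23607910e-05] [-4.18399600e-01  3.38690656e-01  1.74787409e+00  1.54468912e-04
  1.05486616e+00 -1.81422428e+00] [ 0.14913263 -0.5119266   0.27818927]
[313.0516509  205.26630247] [313.04435893 405.10516324]
```

View pics/w1.png

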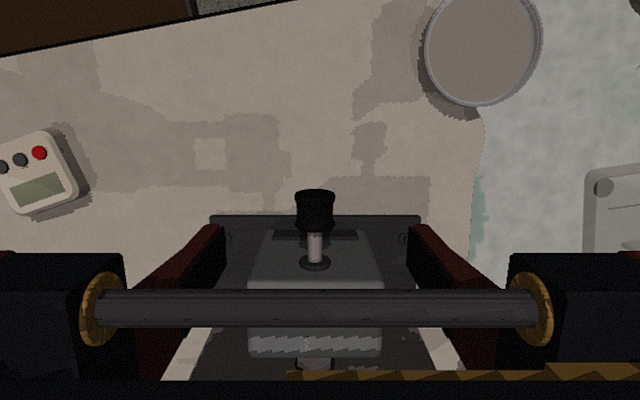

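The wrist picture shows the knob at about (315,210) against a predicted (313,205), so the fit holds. Descending, gripping and pulling.

Run:
```python
from bench import *
from h import *
print(servo_line(S(-125,0,66),Q,rate=.08,contact_N=12),current_position()-S(-125,0,66))
move_gripper(0.0); g=current_finger_gap(); f0=current_force();print("gap",g,"F",f0.round(1),current_clock())
if .018<g<.032:
    r=servo_line(S(-153,0,66),Q,rate=.03,contact_N=32); p=current_position()
    print(r,"pulled",(p-S(-125,0,66))@xs*1000,"dF",(current_force()-f0).round(1),current_finger_gap(),current_clock())
    sleep(.2)
c=capture("wrist");cv2.imwrite("pics/w2.png",c["image"]);c=capture("top");cv2.imwrite("pics/t2.png",cv2.resize(c["image"][100:215,300:410],None,fx=6,fy=5))
```

```text
False [ 0.00043594 -0.0001624   0.00044878]
gap 0.024820030423909643 F [-0.3 -3.1 -0.4] 5.9583
False pulled -25.04024930384302 dF [  9.8   0.3 -11. ] 0.024662693512461392 7.0417
```

View pics/w2.png

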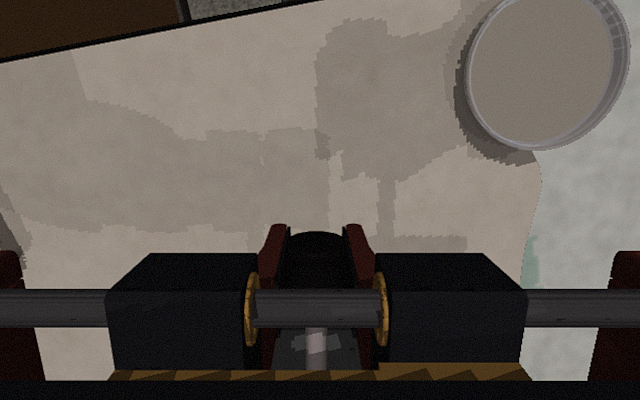

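View pics/t2.png

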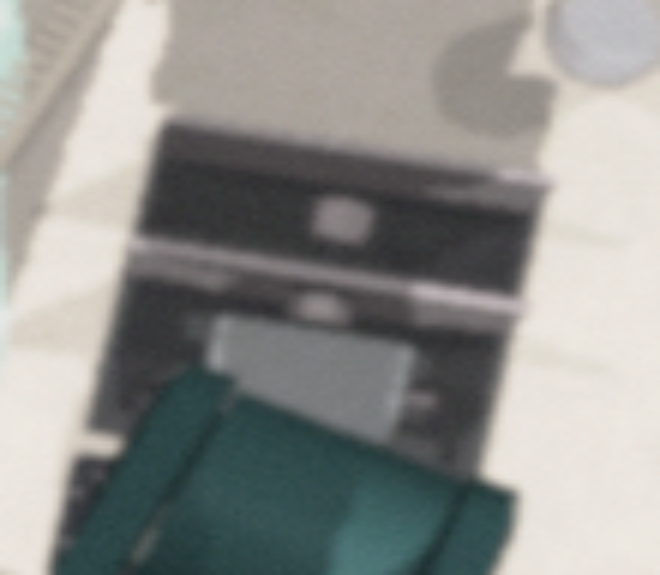

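The fingers have the knob and the tool moved 25.0 mm. I'll check that it's against the stop by pulling a little further and watching whether force rises without motion.

Run:
```python
from bench import *
from h import *
def rep(s): print(s,"pulled %.2f"%((current_position()-S(-125,0,66))@xs*1000),"F",current_force().round(1),round(current_clock(),2))
rep("now"); servo_line(S(-155,0,66),Q,rate=.02); sleep(.2); rep("more")
```

```text
now pulled -25.05 F [  9.6  -3.7 -10.4] 7.34
more pulled -25.07 F [ 13.6  -2.6 -15.4] 7.79
```

It moved 0.02 mm while the force rose, so the knob is at its stop. Pushing home.

Run:
```python
from bench import *
from h import *
def rep(s): print(s,"pulled %.2f"%((current_position()-S(-125,0,66))@xs*1000),"F",current_force().round(1),round(current_clock(),2))
print(servo_line(S(-121,0,66),Q,rate=.03,contact_N=45)); sleep(.2); rep("home")
print(servo_line(S(-119,0,66),Q,rate=.02,contact_N=25)); sleep(.2); rep("home+")
c=capture("top");np.savez("top3.npz",**c);cv2.imwrite("pics/t3.png",cv2.resize(c["image"][100:215,300:410],None,fx=6,fy=5))
print([(r["xy"],r["conf"]) for r in spot_in("top","release_pin")])
```

```text
False
home pulled -0.00 F [-9.5 -5.3  7.4] 9.28
False
home+ pulled 0.01 F [-13.6  -5.4  11.5] 9.72
[]
```

View pics/t3.png

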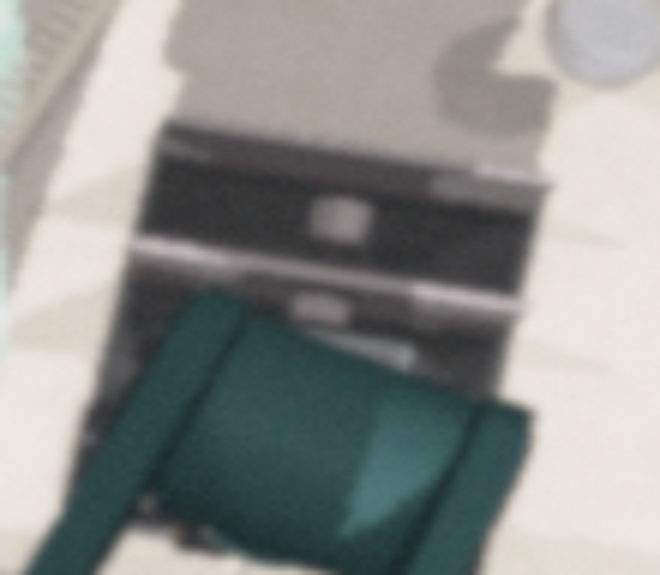

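The tool stopped hard at 0.0 mm with the force rising, but the arm hides the pin. I'll release the knob, lift and look.

Run:
```python
from bench import *
from h import *
servo_line(S(-124,0,66),Q,rate=.05)
move_gripper(.088); print(current_finger_gap())
servo_line(S(-125,0,175),Q,rate=.2)
c=capture("wrist");cv2.imwrite("pics/w4.png",c["image"]);W=cloud(c)
print("wrist",[(r["xy"],round(r["conf"],2)) for r in spot_in("wrist","release_pin")])
print("pred knob",proj(c,S(-125,0,85)),"pin",proj(c,S(-56,-60,85)))
c=capture("scene");cv2.imwrite("pics/s4.png",cv2.resize(c["image"][140:260,300:440],None,fx=5,fy=5))
c=capture("top");cv2.imwrite("pics/t4.png",cv2.resize(c["image"][100:215,300:410],None,fx=6,fy=5))
print(current_clock())
```

```text
0.08764743907810774
wrist [([238.5, 276.7], 0.47)]
pred knob [313.9748565 197.1458724] pin [236.4132319  283.40902509]
12.0333
```

View pics/w4.png

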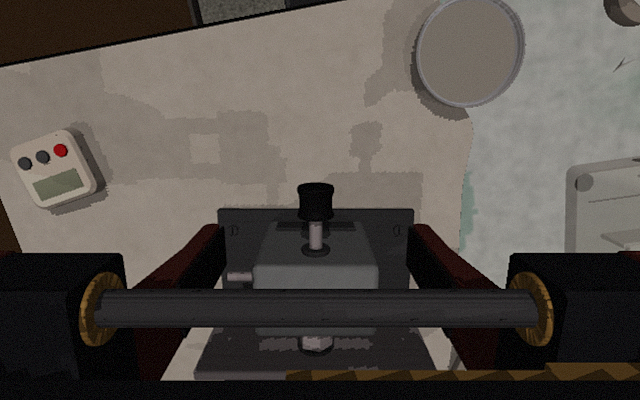

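View pics/s4.png

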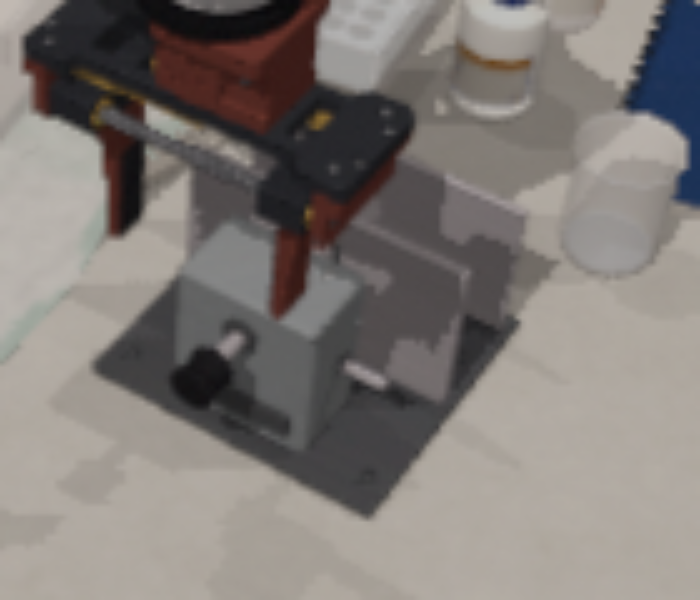

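View pics/t4.png

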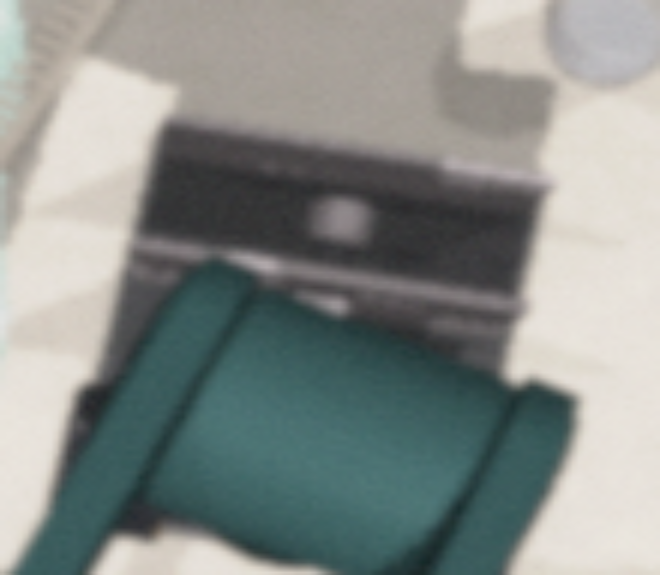

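The release pin shows fully out, at (238,277) in the wrist view, and the knob is home. Next is the bolt head.

Run:
```python
from bench import *
from h import *
servo_line(S(35,0,175),Q,rate=.15); sleep(.1)
f0=current_force()
print(servo_line(S(35,0,66),Q,rate=.07,contact_N=10),(current_position()-S(35,0,66)).round(4),(current_force()-f0).round(1),current_clock())
```

```text
False [ 0.0004 -0.0001  0.0005] [1.4 0.1 0. ] 15.0583
```

Run:
```python
from bench import *
from h import *
move_gripper(0.0)
for i in range(8):
    print(round(current_clock(),2),"gap %.4f"%current_finger_gap(),(current_position()-S(35,0,66)).round(4),current_force().round(1),current_torque().round(2)); sleep(.5 if i<4 else 2)
c=capture("wrist");cv2.imwrite("pics/w5.png",c["image"])
c=capture("top");cv2.imwrite("pics/t5.png",cv2.resize(c["image"],None,fx=1.25,fy=1.25))
```

```text
16.06 gap 0.0240 [ 0.     -0.0003 -0.    ] [ 0.  -1.1 -0.5] [-0.17 -0.02 -0.01]
16.56 gap 0.0239 [ 0.     -0.0002 -0.    ] [ 0.2 -1.8 -1.8] [-0.35  0.02 -0.01]
17.06 gap 0.0242 [ 0.     -0.0002  0.    ] [ 0.1 -4.  -0.8] [-0.56  0.01  0.07]
17.56 gap 0.0241 [ 0.     -0.0001  0.    ] [-1.3 -3.9 -1.5] [-0.63 -0.04  0.06]
18.06 gap 0.0244 [-0.     -0.0001  0.    ] [ 0.  -4.7 -2. ] [-0.81  0.01  0.02]
20.06 gap 0.0238 [ 0.     -0.0001  0.    ] [-1.  -5.3 -1.7] [-0.76  0.    0.03]
22.06 gap 0.0239 [-0.     -0.0001 -0.    ] [-1.1 -5.4 -2.4] [-0.71 -0.02  0.06]
24.06 gap 0.0243 [-0.     -0.0001 -0.    ] [-0.5 -4.9 -1.9] [-0.68 -0.01  0.08]
```

View pics/w5.png

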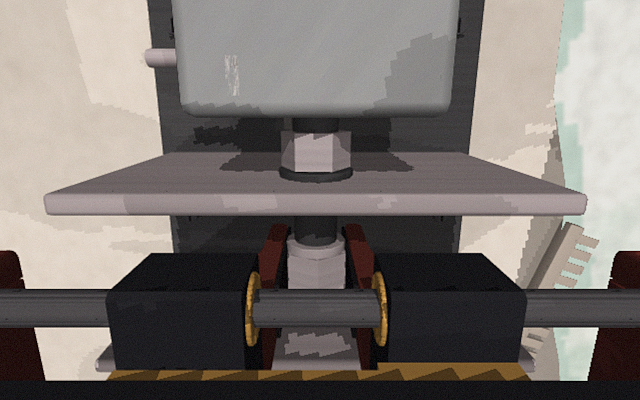

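View pics/t5.png

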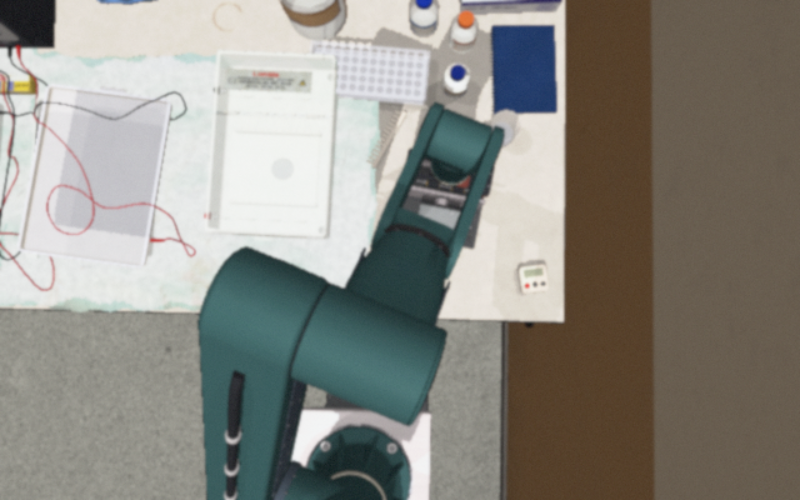

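The fingers hold the head on its flats (gap 24 mm), and the nut shows at (316,152). I'll hold longer, then compare pictures to confirm the nut has stopped.

Run:
```python
from bench import *
from h import *
sleep(3)
I=[]
for i in range(4):
    c=capture("wrist");I.append(c["image"]); sleep(1.3)
    print(round(current_clock(),2),"%.4f"%current_finger_gap(),current_torque().round(2),current_force().round(1))
old=cv2.imread("pics/w5.png"); r=np.s_[120:180,275:360]
for a,b in((old,I[0]),(I[0],I[1]),(I[1],I[2]),(I[0],I[3])): print(cv2.absdiff(a[r],b[r]).mean().round(2), cv2.absdiff(a[20:100,200:440],b[20:100,200:440]).mean().round(2))
cv2.imwrite("pics/n6.png",np.hstack([cv2.resize(x[110:300,250:380],None,fx=2,fy=2) for x in(old,I[0],I[3])]))
```

```text
30.51 0.0243 [-0.74  0.01  0.08] [-0.8 -4.8 -1.5]
31.86 0.0243 [-0.68  0.04  0.1 ] [-0.7 -4.7 -2.3]
33.21 0.0244 [-0.69 -0.03  0.08] [-1.  -5.9 -1.9]
34.56 0.0240 [-0.68  0.04  0.06] [-0.9 -5.8 -1.6]
3.43 3.18
3.4 3.17
3.39 3.55
3.38 3.16
```

View pics/n6.png

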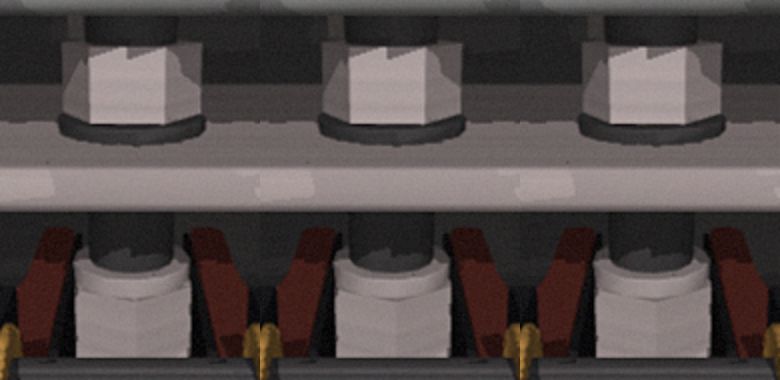

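The nut and head are identical in all three frames from 24 to 33 s; the difference is only noise. The nut is seated on its washer and has stopped. Handing in.

Run:
```python
from bench import *
print(current_finger_gap(),current_clock()); close_job()
```

```text
0.024041649562388218 34.5583
the job is handed in; nothing more can be done
```

The job is handed in at 34.6 s, with the nut stopped and the fingers still holding the bolt head. No verdict was reported.

- **Knob:** I pulled it 25 mm to its stop, where the force rose with no further motion. I then pushed it home, to 0.0 mm at the hard stop. The camera pictures showed the release pin out.
- **Bolt head:** I gripped it on two flats, with a finger gap of about 24 mm, and held it for about 18 s. The grasp point was within about 1 mm of the head centre I fitted from the camera images. I could not read the grip force; the gripper's fixed setting is about 30 N.
- **Nut:** Wrist pictures from 24 to 33 s differ only by image noise, so the nut was no longer turning. I could not read the bolt joint directly, so "tight" is inferred from the stopped nut and the hold time.
- **Tape, timer and dish:** No move went near them. I did not re-measure their positions at the end: the timer still showed in the last top view, but the arm hid the dish and possibly the tape.
- **Checks that disagreed:** My first station fit gave two angles that did not match. After I restricted the points, the two cameras agreed to about 1.5 mm and 1 mrad. The network missed the pin in the top view because the arm hid it, but the wrist and scene views confirmed it.

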